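# Run the ball caps into the tote and hold the gate open

## Task

Push the small tote along the rollers until it is fully home against the end stop of the cap dispenser, then pull the dispenser's spring-loaded gate out by its knob until the line across the slide stands level with the marks on the two rails, so that all four wooden ball caps drop into the tote. The gate springs shut if let go, so finish while still holding it at the mark, with the tote home; leave the beaker, the balm jar and the dropper bottle where they are.

Things in the scene. Friction and masses are not known exactly. Their poses are not given: they have to be found in the camera images.
- dispenser: aluminium cap dispenser with a short roller track, fixed on the worktop. Origin on the worktop straight under the magazine's axis. The track runs along its y axis from the end stop (inner face y = -52 mm) to the open end (y = 318 mm): 12 free steel rollers, 30 mm apart, tops 29 mm above the worktop, between side plates 98 mm apart inside, tops at 41 mm. A spring barrel reaches back to x = 110 mm
- magazine_top (a point): middle of the magazine's open top, 240 mm above the worktop, over the dispenser's origin. The magazine is a clear upright square tube, 45 mm wide over its collars, on a bridge that crosses the track 104 to 122 mm above the worktop, on posts at x = +-64 mm, within y = +-37 mm. The bridge's two rails, 9 mm wide, 56 mm apart inside, run from x = -115 to 80 mm; the gate slides between them
- bay_home (a point): fixed point with the dispenser's axes, at its x = 0, y = 31 mm, 29 mm above the worktop: where the tote's origin lies when the tote is fully home against the end stop
- tote: grey open plastic tote on the rollers, 92 (x) x 170 (y) x 50 (z) mm, walls 4 mm, inside a ramp slopes up to its front (-y) end, 0.2 to 0.4 kg. Origin: centre of its underside, axes as the dispenser's. Starts 80 to 170 mm short of home and is pushed to the dispenser's -y by its rear (+y) end wall. Side play 3 mm, 25 mm below the bridge; home, its rear end is 116 mm from the magazine's axis
- gate (a joint): travel of the spring-return gate (m), pulled out along the dispenser's -x: 0 shut; 0.040 with the line on the slide level with the marks on the rails (its 36 mm port is then under the magazine); 0.062 at its far stop, where the port has passed the magazine. The spring pulls it shut with about 3.6 N at 0, 8.4 N at 0.040, 11 N at 0.062
- gate_knob (a point): middle of the gate's upright black knob (24 mm diameter, 119 to 156 mm above the worktop): 137.5 mm above the worktop, at x = -132 mm, y = 0 of the dispenser with the gate shut; moves with the gate. The steel slide under it, 54 mm wide, 7 mm thick, has its top at 119 mm; the rails end 17 mm behind the knob's axis and stand 3 mm above the slide
- gate_line (a point): middle of the dark line, 2 mm wide, across the top of the slide; at x = -64 mm of the dispenser with the gate shut; moves with the gate
- rail_mark (a point): midpoint between the dark marks, 2 mm wide, on the tops of the two rails, at x = -104 mm of the dispenser, 119 mm above the worktop; gate_line comes to this point at the mark
- cap_1: turned wooden ball cap, 28 mm in diameter, 12 g, number 1 from the bottom of the stack in the magazine at the start; origin at its centre
- cap_2: turned wooden ball cap, 28 mm in diameter, 12 g, number 2 from the bottom of the stack in the magazine at the start; origin at its centre
- cap_3: turned wooden ball cap, 28 mm in diameter, 12 g, number 3 from the bottom of the stack in the magazine at the start; origin at its centre
- cap_4: turned wooden ball cap, 28 mm in diameter, 12 g, number 4 from the bottom of the stack in the magazine at the start; origin at its centre
- beaker: small clear beaker, 46 mm wide, 58 mm tall, standing on the worktop in front of the track; bystander. Origin at the centre of its underside
- balm_jar: brown balm jar with black lid, 52 mm wide, 45 mm tall, on the worktop past the open end of the track; bystander. Origin at the centre of its underside
- dropper_bottle: brown dropper bottle with black bulb, 28 mm wide, 93 mm tall, on the worktop beyond the end stop; bystander. Origin at the centre of its underside

How it is judged (in metres and radians):
On the way, in this order (a step that is already met when the one before it is completed fails the run):
1. the tote is fully home against the end stop while the gate is still shut (y of tote in the frame of bay_home between -0.005 and 0.005 m and z of tote in the frame of bay_home below 0.005 m and angle between tote's own z axis and vertical below 0.06 rad and x of tote in the frame of bay_home between -0.008 and 0.008 m and value of joint gate below 0.006 m), for 0.2 s.
2. the gate is held at the mark with the tote home (y of tote in the frame of bay_home between -0.005 and 0.005 m and z of tote in the frame of bay_home below 0.005 m and angle between tote's own z axis and vertical below 0.06 rad and x of tote in the frame of bay_home between -0.008 and 0.008 m and value of joint gate between 0.036 and 0.044 m and contact force between the fingers and gate above 3 N), for 0.3 s.
At the end, for the whole second after the job is handed in: The tote stands on the rollers within 5 mm of the end stop, all four ball caps lie in it, and the fingers still hold the gate still against its spring within 4 mm of the mark (gate travel 36 to 44 mm) (all of step 2 and velocity of joint gate between -0.01 and 0.01 m/s and x of cap_1 in the frame of tote between -0.042 and 0.042 m and y of cap_1 in the frame of tote between -0.081 and 0.081 m and z of cap_1 in the frame of tote between 0 and 0.05 m and x of cap_2 in the frame of tote between -0.042 and 0.042 m and y of cap_2 in the frame of tote between -0.081 and 0.081 m and z of cap_2 in the frame of tote between 0 and 0.05 m and x of cap_3 in the frame of tote between -0.042 and 0.042 m and y of cap_3 in the frame of tote between -0.081 and 0.081 m and z of cap_3 in the frame of tote between 0 and 0.05 m and x of cap_4 in the frame of tote between -0.042 and 0.042 m and y of cap_4 in the frame of tote between -0.081 and 0.081 m and z of cap_4 in the frame of tote between 0 and 0.05 m); the arm keeps its last pose, push and grip.
It fails at once if the beaker is moved more than 25 mm or tipped over (distance of beaker from where it was at the start of the episode above 0.025 m or angle between beaker's own z axis and vertical above 0.5 rad).
It fails at once if the balm jar is moved more than 25 mm or tipped over (distance of balm_jar from where it was at the start of the episode above 0.025 m or angle between balm_jar's own z axis and vertical above 0.5 rad).
It fails at once if the dropper bottle is moved more than 25 mm or tipped over (distance of dropper_bottle from where it was at the start of the episode above 0.025 m or angle between dropper_bottle's own z axis and vertical above 0.5 rad).
It also fails if it takes over 58 s, if anything falls off the work surface, if the arm or the gripper's body presses on something with over 40 N, if the wrist force passes 120 N, or if a joint passes its speed limit or range.

## Robot

A 6-joint arm with a two-finger parallel gripper is mounted at the origin on a cart in front of the work surface, level with it; the furniture and walls round the work are solid. World frame = base frame: x ahead of the robot, y to its left, z up, the work surface at z = 0. Lengths are in mm, angles in rad, forces in N, time in s.
With the tool pointing down it reaches from about 325 to 900 mm from the base axis. Payload 6.1 kg.
Tool frame: the origin (TCP) lies midway between the tips of the shut fingers; the grasp point (between the pads) lies 19 mm behind it; z points along the fingers, y is the line along which they close (so a half turn about z gives the same grasp; the last joint's range is limited). The gripper opens to 85 mm and grips with 20 to 120 N. Pads are 22 mm wide; open, the fingers measure 114 mm over their backs; the gripper's body (76 mm by 85 mm) begins 54 mm behind the grasp point. The pads swing forward as they close: fully open they stand 13 mm farther back than shut.
Start: joints at [-0.126, 0.22, 1.526, -0, 1.395, -0.126], TCP at [624.992, -0.003, 193] pointing down, gripper open.
Joint ranges: [-2.98, 2.98], [-0.91, 2.08], [0.09, 2.57], [-1.24, 4.39], [0.2, 2.65], [-2.68, 2.68]. Speed limits (rad/s): [2.57, 2.57, 3.01, 3.14, 3.14, 3.14].

## Interface

Orientations are given as a unit quaternion [w, x, y, z].
In Python, from workcell import ctrl gives the robot as it stands.
- The arm moves only by the tool step_arm, never from a script. Its argument "moves" is a list of rows, each a list of 7 numbers: the shift along the world's x, y, z in units of 25 mm (1.0 is 25 mm), then the turn, a rotation vector about the world's x, y, z in units of 8 degrees (1.0 is 8 degrees), then the finger opening in mm, from 0 to 85.4. In form: [[tx, ty, tz, ax, ay, az, gripper], ...]. A call has 1 to 12 rows; each row is the pose to reach, as a shift and turn from the pose commanded when the call began; what a row does not reach only later rows make up. A row lasts 1/8 s, in which the tool goes at most 62.5 mm and 10.7 degrees, less where a joint would pass 70% of its speed; a pose out of reach is approached as far as the arm can. A call with a gripper value outside its range is refused whole. The fingers move at their own pace and stop on an object; the grip force is fixed at half the most. Time passes only in rows, so rows that repeat a pose let the fingers close. It gives the time, the measured TCP pose, the force, the opening and the grip force at its end, in the units of the state.
- ctrl.state(): the state, without advancing time (a new reading comes with each control period).
- ctrl.camera(name): name is "scene" or "side" or "wrist"; returns a dict with "pixels" (480x640x3 uint8, red, green, blue), "fx", "fy", "cx", "cy" (pixels), "R" (3x3) and "t" (3): a world point X has camera coordinates R X + t; the wrist camera has in their place "mount" (4x4, takes a point from camera to tool coordinates, whose origin is the TCP and whose axes are the flange's). Camera axes: x right, y down, z forward; pixel columns grow to the right and rows downward; lengths in mm; the calibration is good to about 2 mm. A picture is of the moment at which its call begins: read the wrist's pose just before it. There is no depth.
- ctrl.finish_job(): hands the job in; it is judged then, once.
The state is a dict: "clock": time; "q": joint angles; "joint_vel": joint speeds; "joint_torque": joint torques, N m; "position": TCP position; "tool_rot": TCP orientation; "contact_force": force on the tool from outside, world axes, zero at the start; "ft_torque": the same for the moment, N m; "grip_width": opening from 0.0 (shut) to 1.0 (fully open); "grip_force": force on a finger pad.
Only numpy, scipy, OpenCV 4.12 (cv2) and the standard library are available. Lean on these libraries where they do the work, as an engineer would, in place of code of your own. Each camera call takes 0.05 s, during which the arm holds its last target. There are 200 camera calls.

## Working session

There is one attempt and no reset: what is moved stays moved. The work goes in short steps, Python scripts to look and compute and a tool call to move; the robot and the scene stay as the last step left them, time stands still between calls to the robot, and variables do not carry over. Pictures are saved under pics/ and viewed, at most 10 in all, crops included, and the job is handed in when it is done.

Besides the shell and the picture viewer there is one more tool, called by a JSON object that holds its "method" and its "body", one argument or row to a line. step_arm: Moves the arm, as the interface text tells. Its arguments: {"type":"object","properties":{"moves":{"type":"array"}},"required":["moves"]}

```bash
mkdir -p pics
cat > h.py <<'E'
import numpy as np,cv2
from workcell import ctrl
def snap(n,f):
    s=ctrl.state();c=ctrl.camera(n);cv2.imwrite('pics/'+f,c['pixels'][:,:,::-1]);
    np.savez('pics/'+f+'.npz',**{k:v for k,v in c.items() if k!='pixels'});return s,c
E
python3 - <<'E'
from h import *
for n in('scene','side'):
    s,c=snap(n,n+'0.png');print(n,c['fx'],c['cx'],c['cy'],np.round(c['R'],3).tolist(),np.round(c['t']))
s=ctrl.state();print(s)
E
```

```text
scene 471.97808346672986 317.4726113015826 238.43143002938712 [[0.768, -0.641, 0.004], [-0.351, -0.427, -0.834], [0.536, 0.639, -0.552]] [-500.  291.  714.]
side 453.48231162201097 323.04575293215385 233.1838088099782 [[0.923, -0.384, 0.015], [-0.242, -0.612, -0.753], [0.298, 0.692, -0.658]] [-576.  225.  865.]
{'clock': 0.1, 'q': array([-1.26114049e-01,  2.21174840e-01,  1.52749233e+00, -5.60988316e-06,
        1.39470530e+00, -1.26083221e-01]), 'joint_vel': array([-0.00032134, -0.00178194, -0.0019298 ,  0.00041272,  0.00068858,
       -0.00152987]), 'joint_torque': array([ 6.93603797e-04, -4.98243856e+01, -3.90546799e+01, -2.32586735e-04,
        5.66593517e-03, -2.12633734e-05]), 'position': array([6.24386805e+02, 6.30649415e-02, 1.91993932e+02]), 'tool_rot': array([-7.01712149e-04,  7.07117051e-01,  7.07095951e-01, -5.47308312e-04]), 'contact_force': array([1.09423053, 0.56942412, 1.1587521 ]), 'ft_torque': array([0.05916339, 0.03921953, 0.04725355]), 'grip_force': 0.0, 'grip_width': 0.9994406145865211}
```

View pics/scene0.png

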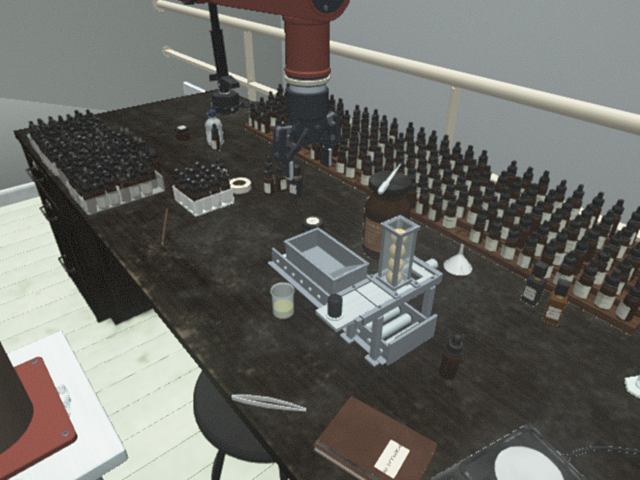

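View pics/side0.png

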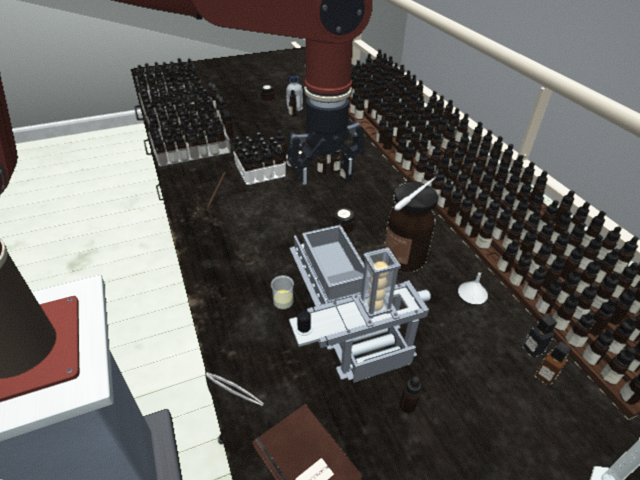

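Run:
```python
import cv2
a=cv2.imread('pics/scene0.png')[215:365,260:450];cv2.imwrite('pics/sc.png',cv2.resize(a,None,fx=4,fy=4,interpolation=cv2.INTER_CUBIC))
a=cv2.imread('pics/side0.png')[205:385,265:440];cv2.imwrite('pics/sd.png',cv2.resize(a,(700,720)[:2],interpolation=cv2.INTER_CUBIC)[:600])
```

```text
(no output)
```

View pics/sc.png

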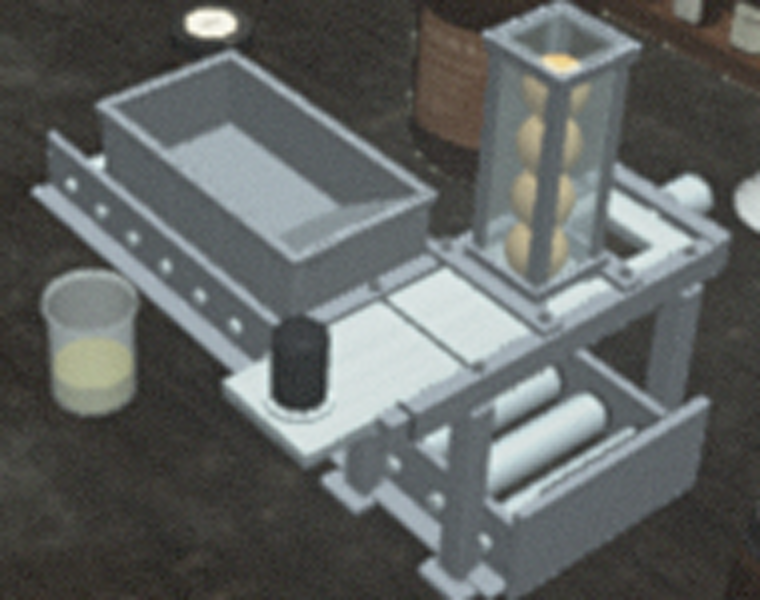

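View pics/sd.png

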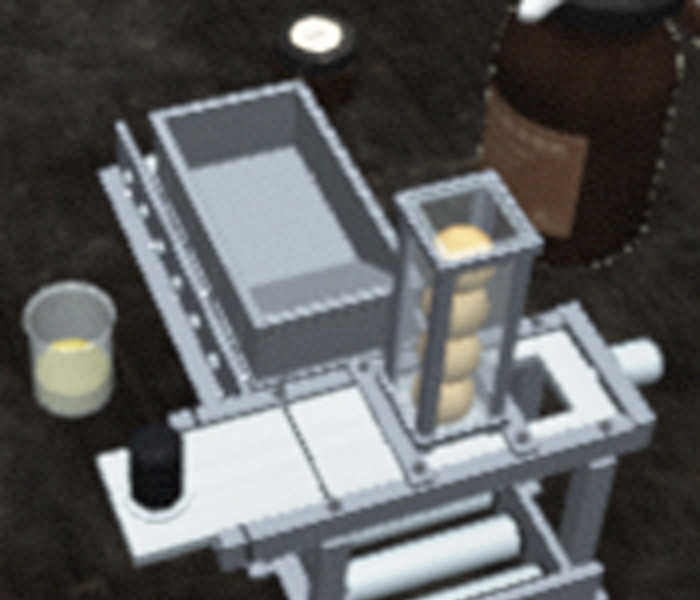

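```bash
cat > fit.py <<'E'
from h import *
from scipy.optimize import least_squares
C={n:dict(np.load(f'pics/{n}0.png.npz')) for n in('scene','side')}
off={'scene':(260,215),'side':(265,205)}
def proj(n,X):
    c=C[n];p=X@c['R'].T+c['t'];return np.c_[c['fx']*p[:,0]/p[:,2]+c['cx'],c['fy']*p[:,1]/p[:,2]+c['cy']]
W=lambda P,v:np.c_[P[:,0]*np.cos(v[2])-P[:,1]*np.sin(v[2])+v[0],P[:,0]*np.sin(v[2])+P[:,1]*np.cos(v[2])+v[1],P[:,2]]
q=22.5
D=np.array([[-q,-q,240],[-q,q,240],[q,-q,240],[q,q,240],[-132,0,156],[-64,27,119],[-64,-27,119],[80,-37,122]],float)
px={'scene':[(560,75),(487,38),(638,45),(557,5),(300,328),(375,290),(477,367),(725,235)],
'side':[(440,265),(397,195),(542,243),(495,173),(155,437),(283,392),(335,500),(655,412)]}
T=np.array([[-46,85,79],[46,85,79],[46,-85,79],[-46,-85,79]],float)
pt={'scene':[(98,105),(233,55),(435,195),(295,262)],'side':[(152,115),(298,85),(None,None),(258,322)]}
def run(P,px,x0):
    o={n:np.array([[np.nan if a is None else a for a in r] for r in px[n]],float)/4+off[n] for n in px}
    f=lambda v:np.nan_to_num(np.concatenate([(proj(n,W(P,v))-o[n]).ravel() for n in px]))
    r=least_squares(f,x0,loss='soft_l1');print(np.round(r.x,3),np.round(f(r.x).reshape(-1,2),1).tolist());return r.x
v=run(D,px,[600,-300,0.]);t=run(T,pt,[600,-100,v[2]])
d=t[:2]-v[:2];c,s=np.cos(v[2]),np.sin(v[2]);print('tote in disp',d@[c,s],d@[-s,c])
np.save('v.npy',v)
L=np.array([[-132,0,137],[-172,0,137],[0,31,29],[0,116,60],[0,318,0]],float);print(np.round(W(L,v),1))
# bystanders on table z=0 (rough)
for n,u in(('scene',(283,316)),('side',(344,226)),('side',(411,408)),('scene',(313,232))):
    c=C[n];r=c['R'].T@np.array([(u[0]-c['cx'])/c['fx'],(u[1]-c['cy'])/c['fy'],1]);o=-c['R'].T@c['t'];print(u,np.round(o-r*o[2]/r[2]))
E
python3 fit.py
```

```text
[ 6.21177e+02 -2.42179e+02 -4.10000e-02] [[0.8, 0.8], [-1.1, -2.1], [1.1, -1.0], [1.0, -2.4], [0.7, -0.7], [2.0, 1.4], [-1.7, -1.0], [-0.8, 0.9], [0.2, 0.9], [-0.9, -0.5], [0.6, -0.4], [-0.4, -1.3], [0.4, 0.2], [0.2, 3.2], [-1.2, -0.4], [-3.3, 2.5]]
[ 6.28224e+02 -5.20890e+01 -4.70000e-02] [[-0.5, -0.6], [0.0, -1.8], [1.2, -0.4], [0.2, 0.2], [-1.0, 0.2], [0.8, -0.9], [0.0, 0.0], [-0.9, 2.4]]
tote in disp -0.7828233923900374 190.21963179859608
[[ 489.3 -236.7  137. ]
 [ 449.3 -235.1  137. ]
 [ 622.5 -211.2   29. ]
 [ 626.  -126.3   60. ]
 [ 634.3   75.6    0. ]]
(283, 316) [495. -81.   0.]
(344, 226) [727. 109.   0.]
(411, 408) [ 632. -381.    0.]
(313, 232) [734. 117.   0.]
```

{"method": "step_arm", "body": {
  "moves": [
    [0.2,1.4,0,0,0,-0.29,0],
    [0.34,2.6,0,0,0,-0.29,0],
    [0.34,2.6,0,0,0,-0.29,0],
    [0.34,2.6,-2,0,0,-0.29,0],
    [0.34,2.6,-4,0,0,-0.29,0],
    [0.34,2.6,-5.7,0,0,-0.29,0],
    [0.34,2.6,-5.7,0,0,-0.29,0]
  ]
}}

```text
clock: 0.98
position: [629.2, 64.2, 45.7]
tool_rot: [-0.003, 0.721, 0.692, -0.004]
contact_force: [-0.9, -0.3, -0.5]
grip_width: -0.003
grip_force: 0.0
```

{"method": "step_arm", "body": {
  "moves": [
    [0,-0.5,0,0,0,0,0],
    [0,-0.9,0,0,0,0,0],
    [-0.04,-1.3,0,0,0,0,0],
    [-0.05,-1.7,0,0,0,0,0],
    [-0.08,-2.1,0,0,0,0,0],
    [-0.1,-2.5,0,0,0,0,0],
    [-0.12,-2.9,0,0,0,0,0],
    [-0.13,-3.3,0,0,0,0,0],
    [-0.15,-3.7,0,0,0,0,0],
    [-0.17,-4.1,0,0,0,0,0],
    [-0.18,-4.5,0,0,0,0,0],
    [-0.2,-4.9,0,0,0,0,0]
  ]
}}

```text
clock: 2.48
position: [628.5, -58.2, 50.5]
tool_rot: [0.0, 0.721, 0.693, 0.0]
contact_force: [0.4, -0.5, -0.6]
grip_width: -0.002
grip_force: 0.0
```

Run:
```python
from h import *
s,c=snap('side','s1.png');print(s['position'],s['contact_force'])
a=c['pixels'][140:380,260:580,::-1];cv2.imwrite('pics/s1c.png',cv2.resize(a,None,fx=2.5,fy=2.5,interpolation=cv2.INTER_CUBIC))
```

```text
[628.47779077 -58.16686572  50.49485831] [ 0.44764353 -0.46633998 -0.60069716]
```

View pics/s1c.png

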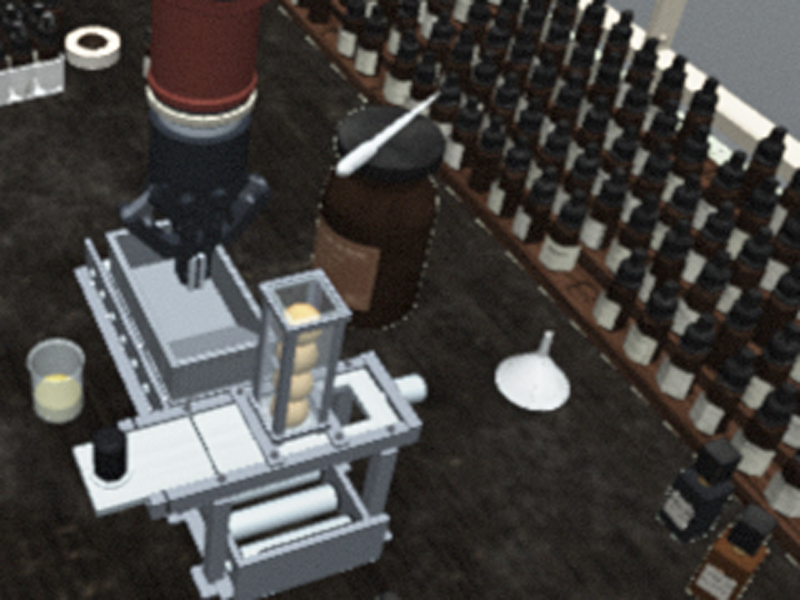

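Run:
```python
from h import *
c=dict(np.load('pics/s1.png.npz'))
for X in ([628.5,-58.2,50.5],[628.5,-58.2,69.5],[628.5,-58.2,150],[628,-58,192],[625,0,192]):
    p=c['R']@np.array(X)+c['t'];u=np.array([c['fx']*p[0]/p[2]+c['cx'],c['fy']*p[1]/p[2]+c['cy']]);print(X,u,(u-[260,140])*2.5)
print({k:ctrl.state()[k] for k in('position','q','clock')})
```

```text
[628.5, -58.2, 50.5] [335.73861927 265.61998001] [189.34654819 314.04995003]
[628.5, -58.2, 69.5] [336.0364176  259.32217963] [190.09104401 298.30544908]
[628.5, -58.2, 150] [337.38853636 230.72774762] [193.4713409  226.81936904]
[628, -58, 192] [337.88264665 214.45108769] [194.70661664 186.12771924]
[625, 0, 192] [324.97774123 198.20895939] [162.44435308 145.52239847]
{'position': array([628.49383859, -59.44865061,  50.56236356]), 'q': array([-2.18719033e-01,  3.68397148e-01,  1.62479358e+00, -7.72362731e-04,
        1.14809916e+00, -1.77249233e-01]), 'clock': 2.525}
```

Run:
```python
from h import *
s,c=snap('scene','s2.png');a=c['pixels'][170:320,250:400,::-1].copy()
for X in ([628.5,-58.2,50.5],[628.5,-58.2,80]):
    p=c['R']@np.array(X)+c['t'];print(c['fx']*p[0]/p[2]+c['cx'],c['fy']*p[1]/p[2]+c['cy'])
b=cv2.imread('pics/s1.png')[190:340,270:420];s,w=snap('wrist','w2.png')
r=lambda i:cv2.resize(i,(400,400),interpolation=cv2.INTER_CUBIC)
m=np.zeros((600,800,3),np.uint8);m[:400,:400]=r(a);m[:400,400:]=r(b);m[400:,:266]=cv2.resize(w['pixels'][:,:,::-1],(266,200));cv2.imwrite('pics/m2.png',m)
```

```text
327.30298217708446 264.03279893131025
327.53238075072176 252.48859203194874
```

View pics/m2.png

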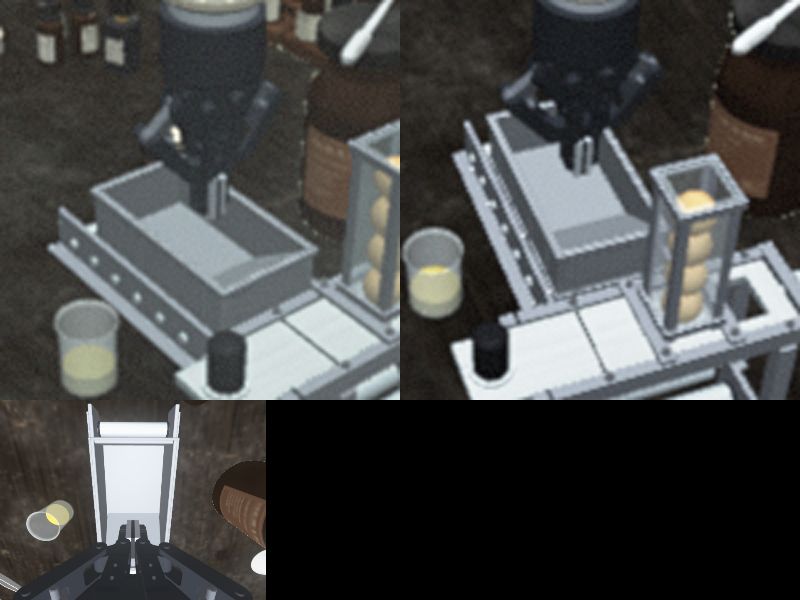

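```bash
cat > tri.py <<'E'
from h import *
def tri(a,b,ca='pics/scene0.png.npz',cb='pics/side0.png.npz'):
    P=[];U=[]
    for f,u in((ca,a),(cb,b)):
        c=dict(np.load(f));K=np.array([[c['fx'],0,c['cx']],[0,c['fy'],c['cy']],[0,0,1]]);P.append(K@np.c_[c['R'],c['t']]);U.append(np.array(u,float))
    X=cv2.triangulatePoints(P[0],P[1],U[0],U[1])[:,0];X=X[:3]/X[3]
    r=[(p@np.r_[X,1])[:2]/(p@np.r_[X,1])[2]-u for p,u in zip(P,U)];return X.round(1),np.round(r,1).tolist()
E
python3 - <<'E'
from tri import *
m=lambda x,y,ox,oy:(ox+x*150/400,oy+y*150/400)
print(tri(m(212,216,250,170),m(582,172,270-150,190)))
print('tote left',tri(m(92,190,250,170),m(488,117,120,190)))
print('tote right-front',tri(m(222,295,250,170),m(555,256,120,190)))
print('jar',tri((313,222),(345,216)))
s=ctrl.state();print(s['clock'],s['position'])
E
```

```text
(array([633. , -58.8,  82.3]), [[-0.1, -0.1], [0.1, 0.1]])
tote left (array([590.5,  39.5,  73.8]), [[-0.1, -0.1], [0.1, 0.2]])
tote right-front (array([ 580.5, -129.2,   75.8]), [[-0.4, -0.5], [0.3, 0.7]])
jar (array([726.8, 107.6,  35.5]), [[0.3, 0.3], [-0.2, -0.4]])
2.625 [628.47743819 -58.10291699  50.53973405]
```

{"method": "step_arm", "body": {
  "moves": [
    [0,0,1,0,0,0,0],
    [0,2,1,0,0,0,0],
    [0.1,4,1,0,0,0,0],
    [0.2,5,1,0,0,0,0],
    [0.2,5,1,0,0,0,0],
    [0.2,5,0,0,0,0,0],
    [0.2,5,-0.6,0,0,0,0],
    [0.2,5,-1.1,0,0,0,0],
    [0.2,5,-1.1,0,0,0,0]
  ]
}}

```text
clock: 3.75
position: [632.4, 67.0, 21.6]
tool_rot: [-0.001, 0.721, 0.692, -0.001]
contact_force: [0.2, 0.4, 0.9]
grip_width: 0.0
grip_force: 0.0
```

Run:
```python
from h import *
s,c=snap('scene','s3.png');a=c['pixels'][150:300,230:380,::-1]
s,d=snap('side','s3b.png');b=d['pixels'][150:300,250:400,::-1]
r=lambda i:cv2.resize(i,(400,400),interpolation=cv2.INTER_CUBIC)
cv2.imwrite('pics/m3.png',np.hstack([r(a),r(b)]));print(s['position'],s['contact_force'])
```

```text
[633.21000527  67.11875074  22.60525277] [-0.3557887   0.25414783  0.19376093]
```

View pics/m3.png

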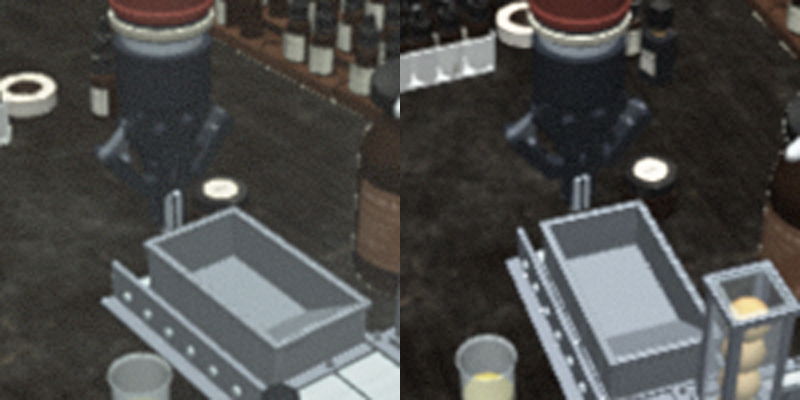

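Fingers are now behind the rear wall, with the tips below its rim (hidden by it in both views), so pushing can start. The reported z reads about 33 mm low.

{"method": "step_arm", "body": {
  "moves": [
    [0,-0.4,0,0,0,0,0],
    [0,-0.7,0,0,0,0,0],
    [-0.04,-1.0,0,0,0,0,0],
    [-0.06,-1.4,0,0,0,0,0],
    [-0.08,-1.8,0,0,0,0,0],
    [-0.1,-2.2,0,0,0,0,0],
    [-0.11,-2.6,0,0,0,0,0],
    [-0.13,-3.0,0,0,0,0,0],
    [-0.14,-3.4,0,0,0,0,0],
    [-0.16,-3.8,0,0,0,0,0],
    [-0.17,-4.2,0,0,0,0,0],
    [-0.19,-4.6,0,0,0,0,0]
  ]
}}

```text
clock: 5.35
position: [628.6, -48.1, 22.8]
tool_rot: [-0.0, 0.721, 0.693, -0.0]
contact_force: [-0.5, 1.4, 0.2]
grip_width: 0.001
grip_force: 0.4
```

{"method": "step_arm", "body": {
  "moves": [
    [-0.02,-0.35,0,0,0,0,0],
    [-0.03,-0.7,0,0,0,0,0],
    [-0.05,-1.0,0,0,0,0,0],
    [-0.06,-1.3,0,0,0,0,0],
    [-0.07,-1.6,0,0,0,0,0],
    [-0.08,-1.8,0,0,0,0,0],
    [-0.09,-2.0,0,0,0,0,0],
    [-0.1,-2.15,0,0,0,0,0],
    [-0.1,-2.3,0,0,0,0,0],
    [-0.1,-2.4,0,0,0,0,0]
  ]
}}

```text
clock: 6.6
position: [626.2, -107.7, 23.0]
tool_rot: [-0.0, 0.721, 0.693, -0.0]
contact_force: [0.0, 0.5, 0.4]
grip_width: 0.003
grip_force: 0.2
```

Creep on until the stop pushes back.

{"method": "step_arm", "body": {
  "moves": [
    [0,-0.1,0,0,0,0,0],
    [0,-0.2,0,0,0,0,0],
    [0,-0.28,0,0,0,0,0],
    [0,-0.36,0,0,0,0,0],
    [0,-0.36,0,0,0,0,0]
  ]
}}

```text
clock: 7.22
position: [626.2, -114.9, 23.0]
tool_rot: [-0.001, 0.721, 0.693, 0.001]
contact_force: [-0.6, 5.0, 0.3]
grip_width: -0.001
grip_force: 2.9
```

{"method": "step_arm", "body": {
  "moves": [
    [0,-0.06,0,0,0,0,0],
    [0,-0.1,0,0,0,0,0],
    [0,-0.1,0,0,0,0,0],
    [0,-0.1,0,0,0,0,0]
  ]
}}

```text
clock: 7.72
position: [626.2, -114.9, 23.0]
tool_rot: [-0.002, 0.721, 0.693, 0.002]
contact_force: [-0.8, 13.1, 3.3]
grip_width: 0.001
grip_force: 6.7
```

{"method": "step_arm", "body": {
  "moves": [
    [0,0.15,0,0,0,0,0],
    [0,0.7,0,0,0,0,0],
    [0,0.8,1.5,0,0,0,0],
    [0,0.8,3.5,0,0,0,0],
    [-0.5,0.8,5.4,0,0,0,20],
    [-2.5,0.8,5.8,0,0,0,60],
    [-4.5,0,5.8,0,0,0,60],
    [-5.48,-2,5.8,0,0,0,60],
    [-5.48,-4,5.8,0,0,0,60],
    [-5.48,-4.71,5.8,0,0,0,60],
    [-5.48,-4.71,5.8,0,0,0,60],
    [-5.48,-4.71,5.8,0,0,0,60]
  ]
}}

```text
clock: 9.22
position: [489.3, -235.4, 167.7]
tool_rot: [-0.001, 0.721, 0.693, 0.0]
contact_force: [-0.0, -0.3, -0.8]
grip_width: 0.702
grip_force: 0.0
```

Run:
```python
from h import *
s,c=snap('scene','s4.png');a=c['pixels'][190:370,280:460,::-1]
s,d=snap('side','s4b.png');b=d['pixels'][205:385,270:450,::-1]
r=lambda i:cv2.resize(i,(400,400),interpolation=cv2.INTER_CUBIC)
cv2.imwrite('pics/m4.png',np.hstack([r(a),r(b)]));print(s['position'],s['contact_force'],s['grip_width'])
c=ctrl.camera('wrist');print(c['mount'],c['fx'],c['cx'],c['cy']);cv2.imwrite('pics/w4.png',c['pixels'][:,:,::-1])
```

```text
[ 489.44776979 -235.28451381  167.74572091] [-0.96436934  0.47618411  0.9309114 ] 0.6998768399619496
[[ 1.20425695e-04 -9.48326002e-01 -3.17297618e-01  8.25700411e+01]
 [ 9.99999881e-01  2.63963141e-04 -4.09386715e-04 -6.66766067e-01]
 [ 4.71986943e-04 -3.17297531e-01  9.48325922e-01 -1.80056659e+02]
 [ 0.00000000e+00  0.00000000e+00  0.00000000e+00  1.00000000e+00]] 338.5464523027276 319.4345705906353 237.12053582806908
```

View pics/m4.png

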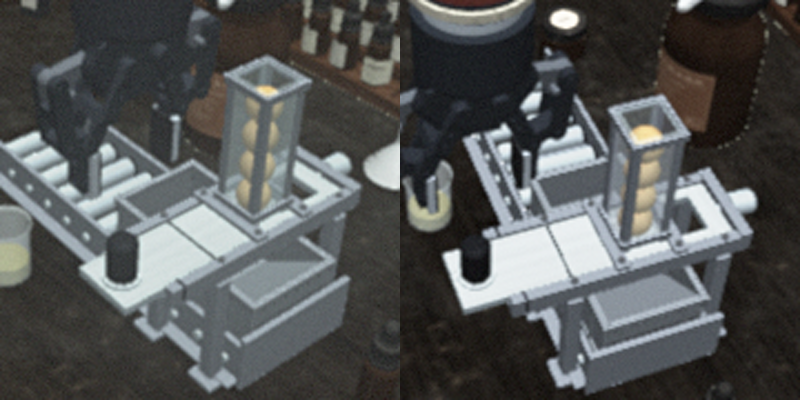

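Run:
```python
from tri import *
m=lambda x,y,ox,oy:(ox+x*.45,oy+y*.45)
S=lambda x,y:m(x,y,280,190);D=lambda x,y:m(x-400,y,270,205)
for n,a,b in(('tipL',S(95,196),D(432,213)),('tipR',S(174,159),D(527,186)),('knobtop',S(121,236),D(476,242)),('knobbot',S(121,282),D(475,281))):print(n,tri(a,b))
```

```text
tipL (array([ 454.8, -245.2,  214.5]), [[-0.0, -0.0], [0.0, 0.0]])
tipR (array([ 525.8, -245.1,  211.6]), [[-0.2, -0.3], [0.2, 0.4]])
knobtop (array([ 490.8, -232.6,  152.3]), [[0.1, 0.1], [-0.1, -0.1]])
knobbot (array([ 487.1, -238.4,  114.4]), [[0.2, 0.3], [-0.2, -0.3]])
```

View pics/w4.png

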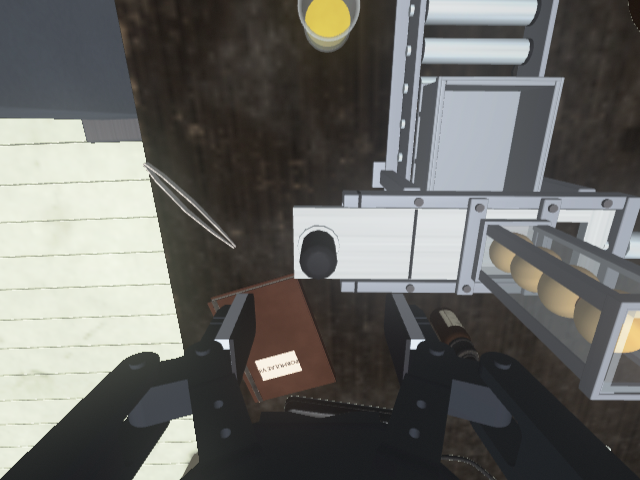

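{"method": "step_arm", "body": {
  "moves": [
    [0,-0.04,-1.2,0,0,0,60],
    [0,-0.04,-2.2,0,0,0,60],
    [0,-0.04,-2.8,0,0,0,60],
    [0,-0.04,-3.1,0,0,0,60],
    [0,-0.04,-3.1,0,0,0,60]
  ]
}}

```text
clock: 10.0
position: [489.3, -237.6, 90.5]
tool_rot: [-0.0, 0.721, 0.693, -0.0]
contact_force: [0.5, 0.3, 0.3]
grip_width: 0.706
grip_force: 0.0
```

Run:
```python
from h import *
s,c=snap('scene','s5.png');a=c['pixels'][190:370,280:460,::-1]
s,d=snap('side','s5b.png');b=d['pixels'][205:385,270:450,::-1]
r=lambda i:cv2.resize(i,(400,400),interpolation=cv2.INTER_CUBIC)
cv2.imwrite('pics/m5.png',np.hstack([r(a),r(b)]));print(s['position'],s['contact_force'],s['grip_width'])
```

```text
[ 489.71390255 -237.90188173   91.12398075] [-0.40111222  0.54246689 -0.60779845] 0.7021002575191521
```

View pics/m5.png

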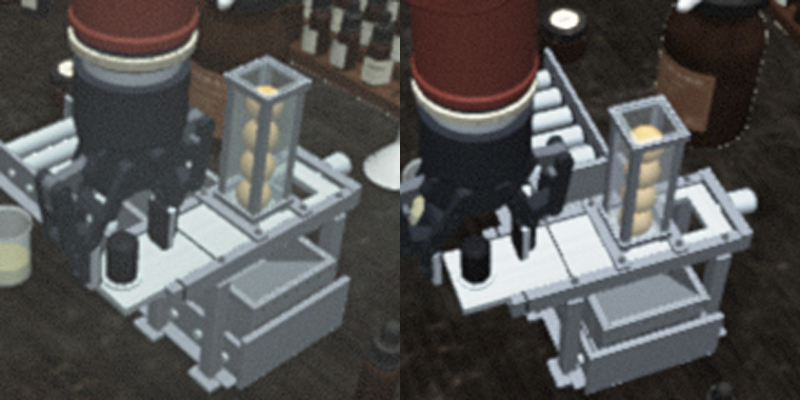

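{"method": "step_arm", "body": {
  "moves": [
    [0,0,0,0,0,0,40],
    [0,0,0,0,0,0,25],
    [0,0,0,0,0,0,10],
    [0,0,0,0,0,0,10],
    [0,0,0,0,0,0,10]
  ]
}}

```text
clock: 10.72
position: [488.4, -238.0, 91.4]
tool_rot: [-0.001, 0.721, 0.693, -0.001]
contact_force: [-5.8, 0.3, 6.8]
grip_width: 0.255
grip_force: 58.8
```

{"method": "step_arm", "body": {
  "moves": [
    [-0.2,0.01,0.01,0,0,0,10],
    [-0.5,0.02,0.02,0,0,0,10],
    [-0.8,0.03,0.02,0,0,0,10],
    [-1.1,0.05,0.02,0,0,0,10],
    [-1.4,0.06,0.02,0,0,0,10],
    [-1.55,0.07,0.02,0,0,0,10],
    [-1.62,0.07,0.02,0,0,0,10],
    [-1.62,0.07,0.02,0,0,0,10]
  ]
}}

```text
clock: 11.72
position: [450.4, -236.3, 91.5]
tool_rot: [0.002, 0.721, 0.693, 0.001]
contact_force: [7.8, -0.6, -2.1]
grip_width: 0.252
grip_force: 59.0
```

```bash
cat > line.py <<'E'
from fit import proj,W,v
from h import *
import sys
def prof(img,n,y0,y1,z,xs):
    g=cv2.cvtColor(img,cv2.COLOR_BGR2GRAY);ys=np.linspace(y0,y1,15)
    P=np.array([[x,y,z] for y in ys for x in xs]);u=proj(n,W(P,v)).astype(np.float32).reshape(len(ys),len(xs),2)
    return np.median(cv2.remap(g,u[...,0],u[...,1],cv2.INTER_LINEAR),0).astype(int)
xs=np.arange(-124,-30,2.)
for n,old in(('scene','s5.png'),('side','s5b.png')):
    s,c=snap(n,sys.argv[1]+n+'.png');new=c['pixels'][:,:,::-1].copy();o=cv2.imread('pics/'+old)
    for lab,im in(('old',o),('new',new)):
        for y0,y1,z in((-18,-8,119),(-2,8,119),(10,20,119),(-35,-30,122),(30,35,122)):
            p=prof(im,n,y0,y1,z,xs);print(n,lab,y0,' '.join(map(str,p)))
print(s['position'],s['contact_force'])
E
python3 line.py a | grep -v '^\[\['
```

```text
[ 6.21177e+02 -2.42179e+02 -4.10000e-02] [[0.8, 0.8], [-1.1, -2.1], [1.1, -1.0], [1.0, -2.4], [0.7, -0.7], [2.0, 1.4], [-1.7, -1.0], [-0.8, 0.9], [0.2, 0.9], [-0.9, -0.5], [0.6, -0.4], [-0.4, -1.3], [0.4, 0.2], [0.2, 3.2], [-1.2, -0.4], [-3.3, 2.5]]
[ 6.28224e+02 -5.20890e+01 -4.70000e-02] [[-0.5, -0.6], [0.0, -1.8], [1.2, -0.4], [0.2, 0.2], [-1.0, 0.2], [0.8, -0.9], [0.0, 0.0], [-0.9, 2.4]]
tote in disp -0.7828233923900374 190.21963179859608
 [ 449.3 -235.1  137. ]
 [ 622.5 -211.2   29. ]
 [ 626.  -126.3   60. ]
 [ 634.3   75.6    0. ]]
(283, 316) [495. -81.   0.]
(344, 226) [727. 109.   0.]
(411, 408) [ 632. -381.    0.]
(313, 232) [734. 117.   0.]
scene old -18 217 220 220 219 219 219 219 219 219 219 219 219 219 219 218 219 219 219 219 219 219 219 219 219 218 219 220 218 189 148 175 215 220 219 218 217 218 217 218 218 218 218 218 219 219 221 219
scene old -2 51 49 56 75 141 202 220 220 221 220 220 221 220 220 222 221 209 166 144 148 158 182 216 219 220 221 222 221 195 152 176 216 222 220 220 219 221 220 220 220 220 220 221 220 220 222 220
scene old 10 55 53 53 53 54 56 55 58 63 11
[... 2866 characters left out ...]
7 238 237 238 238 238 232
side new 10 236 237 236 236 237 237 237 237 237 230 173 168 231 238 237 237 237 238 237 237 238 237 238 238 238 238 237 237 238 238 238 237 238 238 238 238 238 238 238 238 239 238 238 238 238 239 235
side new -35 97 91 105 114 150 184 186 186 176 127 139 181 185 185 186 185 185 187 186 186 186 186 184 187 187 185 187 178 142 111 114 154 185 186 187 186 185 186 186 185 186 187 186 186 187 186 159
side new 30 26 32 38 34 40 77 134 172 179 139 121 170 187 184 186 184 182 184 186 184 185 186 187 184 184 187 187 179 154 118 108 143 180 187 186 185 187 184 185 186 186 186 186 185 185 184 163
[ 450.40869832 -236.28386735   91.52823834] [ 7.75146712  0.44557126 -2.15394652]
```

{"method": "step_arm", "body": {
  "moves": [
    [-0.06,0,0,0,0,0,10],
    [-0.06,0,0,0,0,0,10],
    [-0.06,0,0,0,0,0,10],
    [-0.06,0,0,0,0,0,10],
    [-0.06,0,0,0,0,0,10],
    [-0.06,0,0,0,0,0,10]
  ]
}}

```text
clock: 12.58
position: [449.0, -236.2, 91.5]
tool_rot: [0.002, 0.721, 0.693, 0.001]
contact_force: [9.0, -0.5, -3.1]
grip_width: 0.256
grip_force: 59.0
```

```bash
python3 line.py b | grep -E 'new -(2|35)|^\[ 4'
python3 - <<'E'
from fit import proj,W,v
from h import *
def tan(f):
    h=cv2.cvtColor(cv2.imread('pics/'+f),cv2.COLOR_BGR2HSV);return cv2.inRange(h,(8,70,110),(28,255,255))
for n,o,w in(('scene','s5.png','bscene.png'),('side','s5b.png','bside.png')):
    u=proj(n,W(np.array([[0,0,122],[0,0,235],[0,30,60],[0,115,60],[0,116,79],[-46,116,79],[46,116,79]],float),v));print(n,u.round().tolist())
    for f in(o,w):
        m=tan(f);m[:200]=0;k,l,st,ce=cv2.connectedComponentsWithStats(m);print(f,[(s[4],c.round().tolist()) for s,c in zip(st[1:],ce[1:]) if s[4]>12 and 280<c[0]<450 and c[1]<380])
E
```

```text
scene new -2 220 220 220 221 220 220 221 222 212 166 167 212 222 221 221 220 220 222 220 220 221 220 221 220 220 220 221 221 220 221 221 220 220 221 221 221 221 221 222 221 221 222 222 222 222 224 222
scene new -35 129 118 104 119 158 173 175 172 145 113 137 168 173 173 172 171 174 173 173 173 173 172 172 172 173 172 173 158 133 117 127 152 170 173 174 172 171 172 172 173 173 171 173 174 175 166 139
side new -2 236 235 236 236 236 236 236 236 237 202 156 219 236 236 235 236 236 236 236 236 236 236 235 236 236 236 236 236 236 237 236 237 237 237 237 236 236 237 237 237 237 238 238 237 238 237 232
side new -35 92 89 107 116 149 184 186 186 175 129 140 182 186 187 186 185 188 187 184 187 186 186 188 185 186 185 186 178 140 110 114 154 186 185 184 186 187 185 186 187 184 186 185 186 187 186 159
[ 448.99773669 -236.21557306   91.50013   ] [ 7.93722742  0.25922958 -2.80543516]
[ 6.21177e+02 -2.42179e+02 -4.10000e-02] [[0.8, 0.8], [-1.1, -2.1], [1.1, -1.0], [1.0, -2.4], [0.7, -0.7], [2.0, 1.4], [-1.7, -1.0], [-0.8, 0.9], [0.2, 0.9], [-0.9, -0.5], [0.6, -0.4], [-0.4, -1.3], [0.4, 0.2], [0.2,
[... 172 characters left out ...]
 2.4]]
tote in disp -0.7828233923900374 190.21963179859608
[[ 489.3 -236.7  137. ]
 [ 449.3 -235.1  137. ]
 [ 622.5 -211.2   29. ]
 [ 626.  -126.3   60. ]
 [ 634.3   75.6    0. ]]
(283, 316) [495. -81.   0.]
(344, 226) [727. 109.   0.]
(411, 408) [ 632. -381.    0.]
(313, 232) [734. 117.   0.]
scene [[394.0, 281.0], [400.0, 226.0], [379.0, 299.0], [349.0, 277.0], [349.0, 269.0], [331.0, 278.0], [367.0, 260.0]]
s5.png [(np.int32(15), [400.0, 230.0])]
bscene.png [(np.int32(27), [355.0, 282.0])]
side [[375.0, 307.0], [382.0, 261.0], [366.0, 316.0], [348.0, 285.0], [349.0, 278.0], [327.0, 284.0], [370.0, 273.0]]
s5b.png [(np.int32(55), [380.0, 264.0])]
bside.png [(np.int32(118), [347.0, 294.0])]
```

```bash
python3 - <<'E' | grep '^#'
from fit import proj,W,v
from h import *
for n,o,w in(('scene','s5.png','bscene.png'),('side','s5b.png','bside.png')):
    A,B=[cv2.imread('pics/'+f).astype(int) for f in(o,w)]
    for z in(136,164,192,220):
        x,y=proj(n,W(np.array([[0,0,z]],float),v))[0].round().astype(int)
        f=lambda I:(I[y-3:y+4,x-6:x+7,2]-I[y-3:y+4,x-6:x+7,0]).mean().round(1);print('#',n,z,'R-B',f(A),f(B))
    # tote front rim, seen under the bridge: shift by phase correlation
    x,y=proj(n,W(np.array([[0,-52,75]],float),v))[0].round().astype(int);s=np.s_[y-14:y+14,x-22:x+22]
    g=lambda I:I[s].mean(2).astype(np.float32);print('#',n,(x,y),'absdiff',np.abs(g(A)-g(B)).mean(),cv2.phaseCorrelate(g(A),g(B),cv2.createHanningWindow((44,28),cv2.CV_32F)))
    # columns of orange in tote
    m=(B[...,2]-B[...,0]>45).astype(np.uint8);k,l,st,ce=cv2.connectedComponentsWithStats(m)
    print('#',[(int(q[4]),c.round().tolist()) for q,c in zip(st[1:],ce[1:]) if q[4]>10 and 320<c[0]<430 and 215<c[1]<330])
E
```

```text
# scene 136 R-B 17.4 -12.8
# scene 164 R-B 16.8 -11.7
# scene 192 R-B 16.2 -9.8
# scene 220 R-B 5.8 -12.3
# scene (np.int64(413), np.int64(318)) absdiff 2.6011906 ((0.28596565725129963, 0.29881822282724), 0.8355413569344414)
# [(27, [355.0, 282.0])]
# side 136 R-B 21.1 -13.4
# side 164 R-B 20.5 -14.6
# side 192 R-B 21.4 -13.0
# side 220 R-B 23.0 -15.4
# side (np.int64(385), np.int64(346)) absdiff 2.558712 ((0.2521097903983325, 0.1820167468233631), 1.000364203982883)
# [(66, [353.0, 292.0]), (56, [340.0, 296.0])]
```

```bash
python3 -c "
from workcell import ctrl
print(ctrl.finish_job())"
```

```text
the job is handed in; nothing more can be done
None
```

I handed the job in with the tote home against the end stop, the gate gripped within about 1 mm of the mark, and the magazine empty with wooden caps visible in the tote. I never got a clear view to count all four, and the hand-in returned no verdict.

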